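# Hold the fume filter up to the inspection light

## Robot

A 6-joint arm with a two-finger parallel gripper is mounted at the origin on the work surface. World frame = base frame: x ahead of the robot, y to its left, z up, the work surface at z = 0. Lengths are in m, angles in degrees, forces in N, time in s.
With the tool pointing down it reaches from about 0.25 to 0.725 m from the base axis. Payload 9.7 kg.
Tool frame: the origin (TCP) lies at the very end of the fingers, on their centre line; the grasp point (between the pads) lies 19 mm behind it; z points along the fingers, y is the line along which they close (so a half turn about z gives the same grasp; the last joint's range is limited). The gripper opens to 85 mm and grips with 20 to 120 N. Pads are 22 mm wide; open, the fingers measure 114 mm over their backs; the gripper's body (76 mm by 85 mm) begins 54 mm behind the grasp point. The pads swing forward as they close: fully open they stand 13 mm farther back than shut.
Start: joints at [-72.479, 4.979, 10.078, 95.1, 0, 90], TCP at [0.166, -0.524, 0.231] pointing down, gripper open.
Joint ranges: [-179.16, 179.16], [-48.56, 103.87], [-65.8, 70.77], [-126.05, 130.52], [-82.76, 87.17], [-180, 180]. Speed limits (degrees/s): [127.2, 127.2, 147.25, 180, 180, 180].

## Interface

Orientations are given as [roll, pitch, yaw] about the fixed x, y, z axes, in that order (R = Rz(yaw) Ry(pitch) Rx(roll)).
In Python, from workcell import bot gives the robot as it stands.
- The arm moves only by the tool arm_command, never from a script. Its argument "series" is a list of rows, each a list of 4 numbers: the shift along the tool's x, y, z in m, then the turn about the tool's z in rad. A call has exactly 5 rows; each row is the pose to reach, as a shift and turn from the pose commanded when the call began, along the tool's axes at that moment; what a row does not reach only later rows make up. A row lasts 1/10 s, in which the tool goes at most 50 mm and 8.59 degrees, less where a joint would pass 70% of its speed; a pose out of reach is approached as far as the arm can. A call with a gripper value outside its range is refused whole. "hand" is the finger opening in m, from 0 to 0.0854, set as the call begins (left out, the last holds). The fingers move at their own pace and stop on an object; "grip_force" is the grip in N (left out, the last holds). Time passes only in rows, so rows that repeat a pose let the fingers close, or fill a call up. It gives the time, the measured TCP pose, the force, the opening and the grip force at its end, in the units of the state.
- bot.get_obs(): the state, without advancing time (a new reading comes with each control period).
- bot.camera(name): name is "side" or "top" or "wrist"; returns a dict with "color" (384x512x3 uint8, blue, green, red), "camera_matrix" (3x3 intrinsics, pixels), "xyz" and "orientation" of the camera in the world; the wrist camera has in their place "T_tool_cam" (4x4, takes a point from camera to tool coordinates, whose origin is the TCP and whose axes are the flange's). Camera axes: x right, y up, looking along -z (the intrinsics and any distortion apply to the point x, -y, -z); pixel columns grow to the right and rows downward; lengths in m; the calibration is good to about 2 mm. A picture is of the moment at which its call begins: read the wrist's pose just before it. There is no depth.
- bot.job_done(): hands the job in; it is judged then, once.
Trained networks look in the newest picture that a camera, given by its name, has taken for a name from the list of things; names that differ only in an ending like _2 or _b are one class to them, and where a whole thing is asked for, a point or a joint stands for the part that bears it (a point fixed in the world has none). Each returns a list of dicts, best first, with "confidence" (0 to 1); they miss things now and then, are a little off and sometimes report something else, mostly with a low value. They report only what shows in the picture. A call takes as long as a camera call.
- bot.find_in(camera, target): "location" ([column, row] in pixels, amid what is visible of it).
- bot.mark_of(camera, target): "location" ([column, row] in pixels: a listed point, or the origin of a listed thing).
The state is a dict: "time": time; "q": joint angles; "qd": joint speeds; "joint_efforts": joint torques, N m; "ee_pos": TCP position; "tcp_rot": TCP orientation; "wrist_force": force on the tool from outside, world axes, zero at the start; "torque": the same for the moment, N m; "opening": finger opening in m; "grasp_force": force on a finger pad.
Only numpy, scipy, OpenCV 4.12 (cv2) and the standard library are available. Lean on these libraries where they do the work, as an engineer would, in place of code of your own. Each camera call takes 0.05 s, during which the arm holds its last target. There are 200 camera calls.

## Task

The fume extractor's filter needs checking for clogging: lift the grey cover flap until it stands upright or further and leave it standing open, draw the filter plate (the one with the tab) up out of its slot, and leave the plain blanking plate in the other slot. Then hold the filter upright in front of the inspection light, a few centimetres from the lit panel without letting it touch the light, centred on the panel and with its flat face parallel to it. Leave the other things on the bench where they are, and finish while still holding the filter there, motionless.

Things in the scene. Friction and masses are not known exactly. Their poses are not given: they have to be found in the camera images.
- extractor: Bench fume extractor, grey, fixed; place and yaw vary, left or right. Origin: centre of the underside of its filter bay, an open-topped box 170 (x) x 190 (y) x 115 mm high, walls 5, floor 6 mm. Own +x points, roughly away from the robot, to the fan block behind (x 85 to 165 mm, as wide and high). Two slots inside, at y = +32 and -32 mm, hold the filter and the blank, either way round.
- bay (a point): Middle of the bay's floor (6 mm up), axes as the extractor's. The plates stand on it, length along x, flat faces looking along y. Each is held with about 2 mm play between black guides at its ends only (|x| 46 to 80 mm, up to 50 mm above this floor); beside the plates' middles the bay is free.
- flap (a joint): Cover flap of the bay: hinge angle in rad, 0 closed, growing as it opens, pi/2 upright, 1.9 the stop. Starts at 0 to 0.15. Stiff hinge (friction about 0.22 N m): it stays where left; about 3 N at the grip moves it. Flap 175 (x) x 190 (y) x 6 mm, underside level with the bay's rim, free edge on the -x side, overhanging the front wall by 10 mm.
- flap_hinge (a point): Middle of the flap's hinge axis: extractor x = +80, y = 0, z = 115 mm. The axis runs along the extractor's y. This frame turns with the flap: its x axis points from the free edge to the hinge.
- flap_fin (a point): Grasp point on the flap's black grip, a block 16 (x) x 14 (y) x 38 mm high on top near the free edge; 28 mm above the flap's upper face, 10 mm below the grip's top; flap closed: 145 mm before and 34 mm above the hinge axis. Pinched across the 14 mm (along the hinge) it can pivot in the fingers. Flap upright: the grip sticks out level to the fan block's side.
- filter: Filter plate, loose, 0.11 to 0.23 kg: aluminium frame 110 (x) x 12 (y) x 75 mm high with pleated grey-white medium and a tab on top in the middle. Origin: centre of its lower edge; z up, flat faces look along its y. Hidden under the flap at first, lower edge 6 mm and tab's top 106 mm above the bench.
- filter_center (a point): Centre of the filter's frame, 37.5 mm above its lower edge.
- filter_tab (a point): Middle of the filter's tab, 87.5 mm above its lower edge (50 mm above filter_center); the tab is 40 (x) x 12 (y) x 25 mm high, grip it across the 12 mm from above.
- blank: Blanking plate (loose), plain aluminium 110 x 12 x 60 mm high, no tab, in the other slot. Origin: centre of its lower edge. It stays in its slot.
- lamp: Inspection light, dark grey with a white lit face, fixed; place and yaw vary, left or right: foot 160 (x) x 150 (y) x 12 mm with an upright lit panel, 200 mm wide, 20 mm thick, from 25 to 175 mm above the bench, at the foot's -x end (the robot's side). Origin: centre of the foot's underside. The lit face looks along the lamp's own +x, roughly away from the robot, over the foot.
- lamp_face (a point): Centre of the lit face, 100 mm above the bench, 65 mm behind the lamp's origin; its x axis is the outward normal of the face, y across it, z up.
- spool_a: Solder spool, 54 mm across, 58 mm high, between extractor and light. Bystander. Origin: middle of its underside.
- spool_b: Solder spool like the others, far side. Bystander. Origin: middle of its underside.
- spool_c: Solder spool like the others, far side. Bystander. Origin: middle of its underside.
- board: Green circuit board 70 x 100 x 3 mm lying flat on the right. Bystander. Origin: middle of its underside.
- driver: Screwdriver lying near the robot. Bystander. Origin: middle of its underside.
- tweezers: Steel tweezers 120 mm long, lying near the robot. Bystander. Origin: middle of its underside.
- flux: Small bottle, 44 mm across, 90 mm high. Bystander. Origin: middle of its underside.

How it is judged:
By the outcome, as a careful person would: the job done as asked, in the order asked, and still so for the second after the job is handed in, while the arm keeps its last pose, push and grip.
It also fails if it takes over 64 s, if anything falls off the work surface, if the arm or the gripper's body presses on something with over 40 N, if the wrist force passes 120 N, or if a joint passes its speed limit or range.

## Working session

There is one attempt and no reset: what is moved stays moved. The work goes in short steps, Python scripts to look and compute and a tool call to move; the robot and the scene stay as the last step left them, time stands still between calls to the robot, and variables do not carry over. Pictures are saved under pics/ and viewed, at most 10 in all, crops included, and the job is handed in when it is done.

Besides the shell and the picture viewer there is one more tool, called after ">>>" as name([rows], argument=value, ...), one row to a line, values as JSON. arm_command: Moves the arm, as the interface text tells. Its arguments: {"type":"object","properties":{"series":{"type":"array"},"hand":{"type":"number"},"grip_force":{"type":"number"}},"required":["series"]}

```bash
ls; mkdir -p pics; cat > h.py <<'E'
import numpy as np, cv2
from scipy.spatial.transform import Rotation as R
from workcell import bot
def cam(name):
    o=bot.get_obs(); c=bot.camera(name)
    if name=="wrist":
        T=np.eye(4); T[:3,:3]=R.from_euler('xyz',o['tcp_rot'],degrees=True).as_matrix(); T[:3,3]=o['ee_pos']
        T=T@np.array(c['T_tool_cam'])
    else:
        T=np.eye(4); T[:3,3]=c['xyz']; r=np.array(c['orientation'])
        T[:3,:3]=r if r.shape==(3,3) else R.from_euler('xyz',r,degrees=True).as_matrix()
    c['T']=T; return c
def ray(c,uv):
    K=np.array(c['camera_matrix']); d=np.array(c.get('distortion',np.zeros(5)),float)
    p=cv2.undistortPoints(np.array([[uv]],float),K,d)[0,0]
    return c['T'][:3,3], c['T'][:3,:3]@np.array([p[0],-p[1],-1])
def onz(c,uv,z):
    o,d=ray(c,uv); return o+d*(z-o[2])/d[2]
def proj(c,P):
    K=np.array(c['camera_matrix']); d=np.array(c.get('distortion',np.zeros(5)),float)
    p=(np.asarray(P,float).reshape(-1,3)-c['T'][:3,3])@c['T'][:3,:3]; p[:,1:]*=-1
    return cv2.projectPoints(p,np.zeros(3),np.zeros(3),K,d)[0][:,0]
def tri(cs,uvs):
    A=np.zeros((3,3));b=np.zeros(3)
    for c,uv in zip(cs,uvs):
        o,d=ray(c,uv); d=d/np.linalg.norm(d); M=np.eye(3)-np.outer(d,d); A+=M;b+=M@o
    return np.linalg.solve(A,b)
E
python3 - <<'E'
from h import *
print(bot.get_obs())
for n in("top","side"):
    c=cam(n); print({k:v for k,v in c.items() if k!='color'}); cv2.imwrite(f'pics/{n}0.png',c['color'])
    for t in("extractor","bay","flap_hinge","flap_fin","lamp","lamp_face","spool_a","board","flux","filter_tab"):
        print(n,t,[(np.round(x['location']).tolist(),round(x['confidence'],2)) for x in bot.mark_of(n,t)[:3]])
E
```

```text
pics
{'time': 0.0, 'q': array([-7.24793466e+01,  5.01163686e+00,  1.00330804e+01,  9.50984995e+01,
       -8.70534781e-04,  8.99997504e+01]), 'qd': array([-0.04997308,  0.00748814,  0.1097178 ,  0.0028712 ,  0.09576024,
        0.04776242]), 'joint_efforts': array([ 4.00855439e-03, -5.20401299e+01,  4.64790416e+01,  1.68010883e-02,
        2.52598475e-04, -2.98403414e-06]), 'ee_pos': array([ 0.16550414, -0.52426744,  0.23056561]), 'tcp_rot': array([-1.79922944e+02,  8.70198361e-04,  1.75209041e+01]), 'wrist_force': array([0.19623983, 0.46739102, 0.360543  ]), 'torque': array([ 0.00903946, -0.05176303, -0.03994899]), 'grasp_force': 0.0, 'opening': 0.08538575002170387}
{'camera_matrix': array([[436.21875224,   0.        , 256.20794397],
       [  0.        , 436.21875224, 192.67045059],
       [  0.        ,   0.        ,   1.        ]]), 'xyz': array([ 3.72503366e-01, -1.22864775e-03,  1.35940730e+00]), 'orientation': array([  7.31033026,  -0.72707587, -90.55740538]), 'T': array([[-9.72762240e-03,  9.91840288e-01, -1.27114975e-01,
         3.72503366e-01],
       [-9.99872166e-01, -8.
[... 989 characters left out ...]
 'T': array([[-0.98563471,  0.10223319, -0.13443433,  0.3461154 ],
       [-0.16796883, -0.51029366,  0.84343752,  1.15962105],
       [ 0.01762632,  0.85390208,  0.52013513,  0.84638639],
       [ 0.        ,  0.        ,  0.        ,  1.        ]])}
side extractor [([239.0, 286.0], 0.88)]
side bay [([170.0, 202.0], 0.35)]
side flap_hinge [([205.0, 244.0], 0.81)]
side flap_fin [([260.0, 229.0], 0.84)]
side lamp [([266.0, 184.0], 0.62)]
side lamp_face [([283.0, 160.0], 0.75)]
side spool_a [([211.0, 220.0], 0.9), ([148.0, 244.0], 0.73), ([173.0, 199.0], 0.58)]
side board [([270.0, 142.0], 0.6)]
side flux [([267.0, 183.0], 0.23)]
side filter_tab [([232.0, 266.0], 0.72), ([333.0, 189.0], 0.63)]
```

```bash
python3 - <<'E'
import cv2,numpy as np
a=cv2.imread('pics/top0.png');b=cv2.imread('pics/side0.png')
a=cv2.resize(a[60:330,60:460],(800,540));cv2.imwrite('pics/top1.png',a)
cv2.imwrite('pics/side1.png',cv2.resize(b[90:360,70:470],(800,540)))
E
```

```text
(no output)
```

View pics/top1.png

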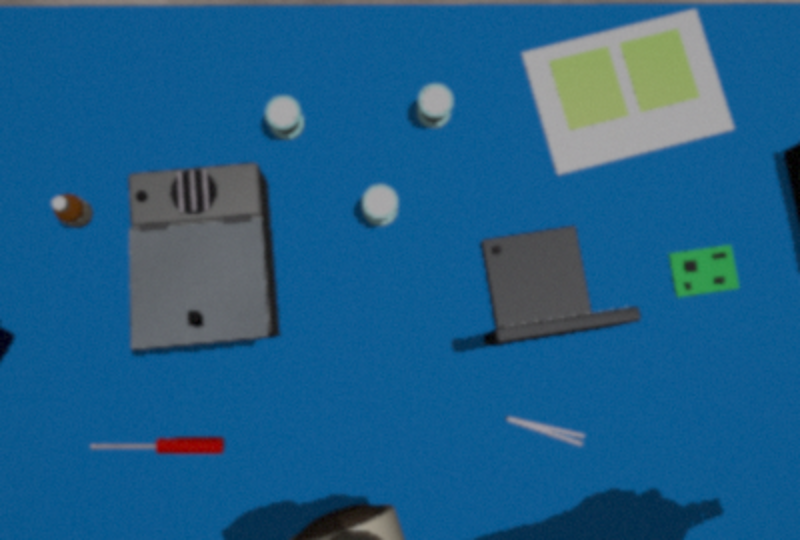

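View pics/side1.png

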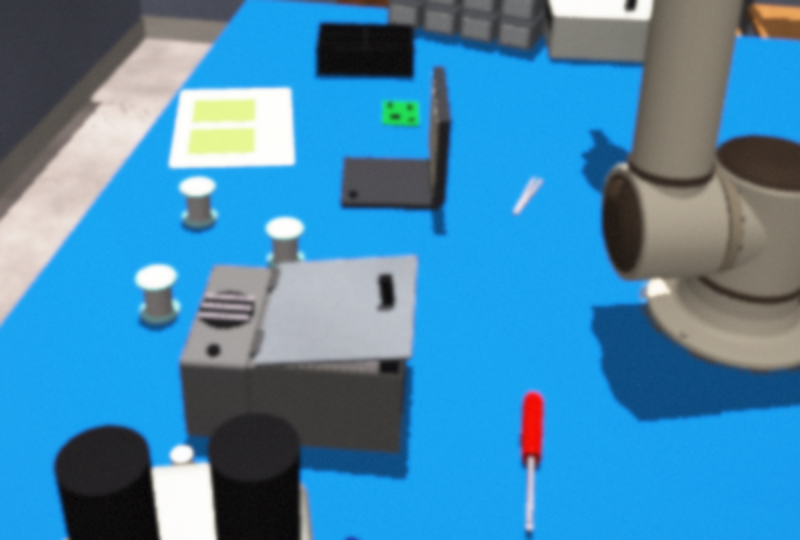

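The top view shows the extractor on the left (flap nearly closed, fin near crop (195,318)). The lamp is on the right, with its panel top running from (498,335) to (638,314), and spool_a sits between them at (380,205). The side view shows the same layout, with the flap slightly raised. I'll fit both poses from the marked corners.

```bash
cat > fit.py <<'E'
from h import *
from scipy.optimize import least_squares
ct=cam('top');cs=cam('side')
T=lambda u,v:(ct,(u/2+60-.25,v/2+60-.25)); S=lambda u,v:(cs,(u/2+70-.25,v/2+90-.25))
def P(p,l):
    c,s=np.cos(p[2]),np.sin(p[2]); return np.array([p[0]+c*l[0]-s*l[1],p[1]+s*l[0]+c*l[1],l[2]])
def fl(a,l): # hinge-frame point -> extractor
    c,s=np.cos(a),np.sin(a); return (0.08+c*l[0]+s*l[2],l[1],.115-s*l[0]+c*l[2])
E=[((.165,.095,.115),T(130,174)),((.165,-.095,.115),T(258,164)),
 ((.165,.095,.115),S(182,361)),((.165,-.095,.115),S(213,266)),((-.085,.095,0),S(402,450)),((.165,.095,0),S(190,432))]
F=[((-.175,.095,.006),T(132,351)),((-.175,-.095,.006),T(270,341)),((-.145,0,.044),T(195,313)),
 ((-.175,.095,.003),S(411,358)),((-.175,-.095,.003),S(417,256)),((-.145,0,.044),S(385,275))]
def fe(p): return np.concatenate([(proj(c,P(p,l))[0]-uv) for l,(c,uv) in E]+[(proj(c,P(p,fl(p[3],l)))[0]-uv) for l,(c,uv) in F])
r=least_squares(fe,[.45,.2,0,.1],loss='soft_l1'); print('ext',r.x.round(4),np.degrees(r.x[2]),fe(r.x).round(1).tolist())
print('fin',P(r.x,fl(r.x[3],(-.145,0,.034))),'edge',P(r.x,fl(r.x[3],(-.175,0,0))))
L=[((.08,.075,.012),T(483,241)),((.08,-.075,.012),T(576,228)),((-.065,.1,.175),T(497,328)),((-.065,-.1,.175),T(637,308)),
((-.085,.1,.175),T(499,342)),((-.085,-.1,.175),T(639,319)),((.08,.075,.012),S(342,204)),((.08,-.075,.012),S(344,158)),((-.085,.1,.175),S(449,122)),((-.065,-.1,.175),S(433,68))]
def fL(p): return np.concatenate([(proj(c,P(p,l))[0]-uv) for l,(c,uv) in L])
q=least_squares(fL,[.45,-.2,0],loss='soft_l1'); print('lamp',q.x.round(4),np.degrees(q.x[2]),fL(q.x).round(1).tolist(),'face',P(q.x,(-.065,0,.1)))
bot.find_in('top','spool_a')
for t in('spool_a',): print([onz(ct,x['location'],0).round(3).tolist() for x in bot.mark_of('top',t)])
E
python3 fit.py
```

```text
ext [0.5149 0.2563 0.0895 0.1338] 5.1258401489250005 [-1.3, -0.4, 0.1, -1.5, -1.1, -0.7, 1.0, -2.8, -0.1, 0.3, -1.3, 1.6, 0.3, -0.6, -0.0, -2.4, -0.2, 1.7, 1.7, -0.6, 1.2, -0.2, 1.4, 0.1]
fin [0.45594216 0.25098375 0.16803509] edge [0.42181259 0.24792225 0.13833998]
lamp [ 0.5171 -0.2438  0.1428] 8.180909903588358 [-1.0, -0.7, -0.5, -1.3, -1.6, -0.2, 0.5, -1.2, -1.3, 0.1, 0.9, 0.5, -0.0, -1.6, 0.8, -1.6, 2.1, -1.2, 0.8, -2.0] face [ 0.45271392 -0.25304833  0.1       ]
[[0.792, 0.149, 0.0], [0.633, -0.005, 0.0], [0.795, -0.081, 0.0]]
```

```bash
cat >> h.py <<'E'
EX=np.array([.5149,.2563,.0895]); LA=np.array([.5171,-.2438,.1428])
def W(p,l):
    c,s=np.cos(p[2]),np.sin(p[2]); return np.array([p[0]+c*l[0]-s*l[1],p[1]+s*l[0]+c*l[1],l[2]])
def togo(tgt,yaw=None):
    o=bot.get_obs(); M=R.from_euler('xyz',o['tcp_rot'],degrees=True).as_matrix()
    y=o['tcp_rot'][2]; t=0 if yaw is None else -np.radians((yaw-y+180)%360-180)
    print('t',round(o['time'],2),'pos',o['ee_pos'].round(4),'rot',o['tcp_rot'].round(2),'shift',(M.T@(np.array(tgt)-o['ee_pos'])).round(4),'turn',round(t,4),'F',o['wrist_force'].round(1),'op',round(o['opening'],4),'q',o['q'].round(1))
E
python3 - <<'E'
from h import *
togo((.40,.25,.30),5.13)
print(np.array(cam('wrist')['T_tool_cam']).round(3))
E
```

```text
t 1.3 pos [ 0.1656 -0.5245  0.2313] rot [-180.      0.     17.52] shift [ 0.4567 -0.668  -0.0687] turn 0.2163 F [-0.2  0.  -0.2] op 0.0854 q [-72.5   5.   10.1  95.1  -0.   90. ]
[[ 0.001  0.957  0.29   0.074]
 [ 1.    -0.001  0.001  0.   ]
 [ 0.001  0.29  -0.957 -0.142]
 [ 0.     0.     0.     1.   ]]
```

```bash
python3 - <<'E'
import numpy as np
v=np.array([.4567,-.668]);n=18
for k in range(4):
    a=.725*k; w=np.array([[np.cos(a),-np.sin(a)],[np.sin(a),np.cos(a)]])@v/n
    print(k,w.round(4))
E
```

```text
0 [ 0.0254 -0.0371]
1 [ 0.0436 -0.011 ]
2 [0.0399 0.0207]
3 [0.0161 0.042 ]
```

>>> arm_command([
  [0.025, -0.037, -0.004, -0.145],
  [0.051, -0.074, -0.008, -0.29],
  [0.076, -0.111, -0.011, -0.435],
  [0.101, -0.148, -0.015, -0.58],
  [0.127, -0.186, -0.019, -0.725],
])

```text
time: 1.85
ee_pos: [0.2307, -0.3073, 0.2504]
tcp_rot: [180.0, 0.0, 59.4]
wrist_force: [1.2, -0.1, 1.0]
opening: 0.0858
grasp_force: 0.0
```

>>> arm_command([
  [0.0436, -0.011, -0.004, -0.145],
  [0.087, -0.022, -0.008, -0.29],
  [0.131, -0.033, -0.011, -0.435],
  [0.174, -0.044, -0.015, -0.58],
  [0.218, -0.055, -0.019, -0.725],
])

```text
time: 2.35
ee_pos: [0.2955, -0.092, 0.2697]
tcp_rot: [179.9, 0.0, 100.9]
wrist_force: [1.2, -1.4, 0.6]
opening: 0.0854
grasp_force: 0.0
```

>>> arm_command([
  [0.04, 0.0207, -0.004, -0.145],
  [0.08, 0.041, -0.008, -0.29],
  [0.12, 0.062, -0.011, -0.435],
  [0.16, 0.083, -0.015, -0.58],
  [0.2, 0.104, -0.019, -0.725],
])

```text
time: 2.85
ee_pos: [0.361, 0.1243, 0.2887]
tcp_rot: [180.0, 0.0, 142.5]
wrist_force: [1.9, 0.1, -0.0]
opening: 0.0853
grasp_force: 0.0
```

>>> arm_command([
  [0.016, 0.042, -0.004, -0.145],
  [0.032, 0.084, -0.008, -0.29],
  [0.048, 0.126, -0.01, -0.435],
  [0.048, 0.126, -0.01, -0.58],
  [0.048, 0.126, -0.01, -0.725],
])

```text
time: 3.35
ee_pos: [0.4005, 0.2524, 0.2975]
tcp_rot: [-180.0, -0.1, -175.8]
wrist_force: [-0.2, -0.1, 0.2]
opening: 0.0856
grasp_force: 0.0
```

```bash
python3 - <<'E'
from h import *
togo((.455,.251,.22),185.13)
c=cam('wrist');cv2.imwrite('pics/w0.png',c['color'])
for t in("flap_fin","flap_hinge","flap"):
    print(t,[(np.round(x['location'],1).tolist(),round(x['confidence'],2),onz(c,x['location'],.168).round(4).tolist()) for x in bot.mark_of('wrist',t)[:3]])
a=.134; fx=.08-.145*np.cos(a)+.034*np.sin(a)
print(proj(c,W(EX,(fx,0,.168))))
E
```

```text
t 3.35 pos [0.4005 0.2524 0.2975] rot [-1.7995e+02 -9.0000e-02 -1.7585e+02] shift [-0.0544 -0.0053  0.0774] turn -0.0171 F [-0.2 -0.1  0.2] op 0.0856 q [ 32.2  -3.4   9.1 102.6  -0.   28.1]
flap_fin [([256.3, 241.1], 0.69, [0.4596, 0.2534, 0.168])]
flap_hinge [([259.3, 318.5], 0.89, [0.5488, 0.2628, 0.168])]Traceback (most recent call last):
  File "<stdin>", line 5, in <module>
ValueError: it knows: bay, blank, board, driver, extractor, filter, filter_center, filter_tab, flap_fin, flap_hinge, flux, lamp, lamp_face, spool, tweezers
```

View pics/w0.png

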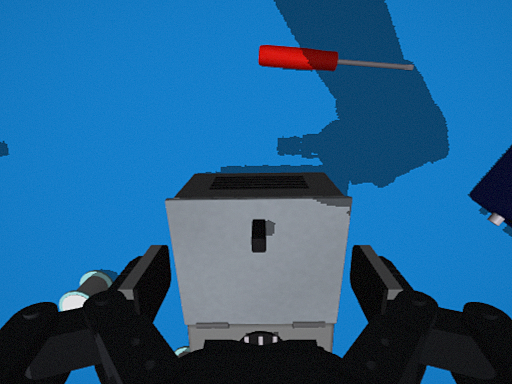

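```bash
python3 - <<'E' 
exec(open('fit.py').read().split("r=least")[0])
c=cam('wrist')
F+=3*[((-.175,.095,.006),(c,(351,198))),((-.175,-.095,.006),(c,(166,200))),((0,.095,.006),(c,(331,325))),((0,-.095,.006),(c,(187.5,325.5))),((-.153,0,.006),(c,(258.5,219))),((-.137,0,.044),(c,(258.5,252)))]
r=least_squares(fe,[.515,.256,.08,.1],loss='soft_l1'); x=r.x
print(x.round(4),np.degrees(x[2]),fe(x)[12:36].round(1).tolist(),fe(x)[24:36].round(1).tolist())
togo(P(x,fl(x[3],(-.145,0,.034)))-[0,0,.019],180+np.degrees(x[2]))
from h import EX
for a in np.arange(x[3],1.78,.1): print(round(a,2),(P(x,fl(a,(-.145,0,.034)))-[0,0,.019]).round(4).tolist())
E
```

```text
[0.5182 0.2575 0.0721 0.1253] 4.128313588986889 [-0.5, -2.2, -0.9, -2.8, -0.9, 0.7, -0.6, 0.6, 0.6, 0.8, 0.1, 0.9, 0.5, 0.0, -1.2, 0.1, 5.0, -0.6, -3.4, 0.5, -0.1, -1.0, 0.0, 0.1] [0.5, 0.0, -1.2, 0.1, 5.0, -0.6, -3.4, 0.5, -0.1, -1.0, 0.0, 0.1]
t 3.65 pos [0.4005 0.2508 0.2985] rot [ 1.7998e+02  2.0000e-02 -1.7654e+02] shift [-0.0582 -0.0011  0.1507] turn -0.0117 F [ 0.5 -1.  -0.4] op 0.0855 q [ 32.1  -3.6   9.1 102.6   0.   28.6]
0.13 [0.4587, 0.2532, 0.1479]
0.23 [0.4646, 0.2536, 0.1615]
0.33 [0.4718, 0.2541, 0.1746]
0.43 [0.4802, 0.2548, 0.1868]
0.53 [0.4898, 0.2555, 0.1981]
0.63 [0.5006, 0.2562, 0.2084]
0.73 [0.5122, 0.2571, 0.2176]
0.83 [0.5248, 0.258, 0.2256]
0.93 [0.538, 0.2589, 0.2323]
1.03 [0.5519, 0.2599, 0.2376]
1.13 [0.5662, 0.261, 0.2415]
1.23 [0.5809, 0.262, 0.2439]
1.33 [0.5957, 0.2631, 0.2449]
1.43 [0.6105, 0.2642, 0.2444]
1.53 [0.6253, 0.2652, 0.2424]
1.63 [0.6397, 0.2663, 0.2389]
1.73 [0.6537, 0.2673, 0.234]
```

>>> arm_command([
  [-0.029, -0.001, 0.02, -0.01],
  [-0.058, -0.001, 0.05, -0.01],
  [-0.058, -0.001, 0.09, -0.01],
  [-0.058, -0.001, 0.125, -0.01],
  [-0.058, -0.001, 0.15, -0.01],
], hand=0.06)

```text
time: 4.15
ee_pos: [0.4579, 0.2529, 0.1457]
tcp_rot: [-179.9, -0.1, -175.9]
wrist_force: [0.3, 0.7, -0.3]
opening: 0.0599
grasp_force: 0.0
```

>>> arm_command([
  [0, 0, 0, 0],
  [0, 0, 0, 0],
  [0, 0, 0, 0],
  [0, 0, 0, 0],
  [0, 0, 0, 0],
], hand=0.0, grip_force=35)

```text
time: 4.65
ee_pos: [0.459, 0.2549, 0.1503]
tcp_rot: [179.9, 0.1, -175.7]
wrist_force: [-1.1, 5.1, 1.9]
opening: 0.013
grasp_force: 37.5
```

>>> arm_command([
  [0, 0, 0, 0],
  [0, 0, 0, 0],
  [0, 0, 0, 0],
  [0, 0, 0, 0],
  [0, 0, 0, 0],
])

```text
time: 5.15
ee_pos: [0.4589, 0.2549, 0.1502]
tcp_rot: [179.9, 0.1, -175.7]
wrist_force: [-1.4, 4.7, 1.3]
opening: 0.0135
grasp_force: 37.5
```

```bash
python3 - <<'E'
from h import *
togo((.5012,.2562,.2084),184.13)
E
```

```text
t 5.15 pos [0.4589 0.2549 0.1502] rot [ 1.7986e+02  1.4000e-01 -1.7572e+02] shift [-0.0424 -0.0017 -0.0581] turn 0.0026 F [-1.4  4.7  1.3] op 0.0135 q [29.   0.5 -3.6 85.8  0.1 24.7]
```

```bash
python3 - <<'E'
import numpy as np
f=lambda a:np.array([-(.08-.145*np.cos(a)+.034*np.sin(a)),-(.115+.145*np.sin(a)+.034*np.cos(a))])
for k in range(4): print([(f(.125+.4*k+.08*i)-f(.125+.4*k)).round(4).tolist() for i in range(1,6)])
E
```

```text
[[-0.0046, -0.011], [-0.01, -0.0216], [-0.0163, -0.0317], [-0.0234, -0.0413], [-0.0312, -0.0503]]
[[-0.0085, -0.0083], [-0.0177, -0.016], [-0.0274, -0.0228], [-0.0376, -0.0289], [-0.0483, -0.0342]]
[[-0.0111, -0.0044], [-0.0225, -0.0078], [-0.0341, -0.0104], [-0.0459, -0.012], [-0.0578, -0.0127]]
[[-0.0119, 0.0003], [-0.0238, 0.0015], [-0.0355, 0.0037], [-0.047, 0.0068], [-0.0582, 0.0109]]
```

>>> arm_command([
  [-0.0046, 0.001, -0.011, 0],
  [-0.01, 0.001, -0.0216, 0],
  [-0.0163, 0.001, -0.0317, 0],
  [-0.0234, 0.001, -0.0413, 0],
  [-0.0312, 0.001, -0.0503, 0],
])

```text
time: 5.65
ee_pos: [0.4896, 0.2575, 0.1995]
tcp_rot: [180.0, -0.0, -175.7]
wrist_force: [1.4, 3.6, -6.5]
opening: 0.0131
grasp_force: 34.9
```

>>> arm_command([
  [-0.0085, 0, -0.0083, 0],
  [-0.0177, 0, -0.016, 0],
  [-0.0274, 0, -0.0228, 0],
  [-0.0376, 0, -0.0289, 0],
  [-0.0483, 0, -0.0342, 0],
])

```text
time: 6.15
ee_pos: [0.5375, 0.2615, 0.2335]
tcp_rot: [179.9, -0.0, -175.7]
wrist_force: [-2.0, 5.1, -7.2]
opening: 0.013
grasp_force: 34.1
```

>>> arm_command([
  [-0.0111, 0, -0.0044, 0],
  [-0.0225, 0, -0.0078, 0],
  [-0.0341, 0, -0.0104, 0],
  [-0.0459, 0, -0.012, 0],
  [-0.0578, 0, -0.0127, 0],
])

```text
time: 6.65
ee_pos: [0.595, 0.2663, 0.2464]
tcp_rot: [179.9, -0.0, -175.7]
wrist_force: [-4.8, 7.6, -3.7]
opening: 0.0133
grasp_force: 34.0
```

>>> arm_command([
  [-0.0119, 0, 0.0003, 0],
  [-0.0238, 0, 0.0015, 0],
  [-0.0355, 0, 0.0037, 0],
  [-0.047, 0, 0.0068, 0],
  [-0.0582, 0, 0.0109, 0],
])

```text
time: 7.15
ee_pos: [0.6532, 0.2712, 0.2361]
tcp_rot: [179.8, 0.1, -175.7]
wrist_force: [-4.1, 10.0, 2.3]
opening: 0.0138
grasp_force: 34.2
```

```bash
python3 - <<'E'
from h import *
togo((.6537,.2673,.234),184.13)
c=cam('side');cv2.imwrite('pics/s2.png',c['color'][110:350,100:420])
E
```

```text
t 7.15 pos [0.6532 0.2712 0.2361] rot [ 1.7980e+02  5.0000e-02 -1.7568e+02] shift [-0.0002 -0.0039  0.0021] turn 0.0033 F [-4.1 10.   2.3] op 0.0138 q [ 22.5  29.2  40.7 101.4   0.2  18.2]
```

View pics/s2.png

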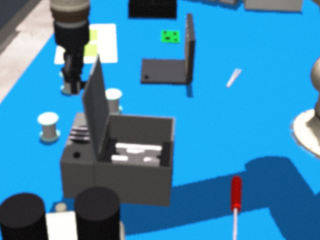

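Side view: the flap leans back past upright against the gripper (crop col 95, row 105), and both plates are visible in the bay at about (135,155). Now I'll release the fin and rise.

>>> arm_command([
  [0, 0, 0, 0],
  [0, 0, 0, 0],
  [0, 0, 0, 0],
  [0, 0, 0, 0],
  [0, 0, -0.005, 0],
], hand=0.05)

```text
time: 7.7
ee_pos: [0.653, 0.269, 0.2393]
tcp_rot: [-180.0, -0.0, -175.8]
wrist_force: [0.2, 0.4, 0.1]
opening: 0.0498
grasp_force: 0.0
```

>>> arm_command([
  [0, 0, -0.02, 0],
  [0, 0, -0.04, 0],
  [0, 0, -0.06, 0],
  [0, 0, -0.08, 0],
  [0, 0, -0.09, 0],
])

```text
time: 8.2
ee_pos: [0.653, 0.2691, 0.3321]
tcp_rot: [180.0, 0.1, -175.8]
wrist_force: [0.5, -0.2, 0.0]
opening: 0.0504
grasp_force: 0.0
```

Now retreat over the bay, staying on the robot side, so the wrist camera can see in.

>>> arm_command([
  [0.045, 0, 0, 0],
  [0.09, 0, 0, 0],
  [0.135, 0, 0, 0],
  [0.18, 0, 0, 0],
  [0.2, 0, 0, 0],
])

```text
time: 8.7
ee_pos: [0.4512, 0.2537, 0.3302]
tcp_rot: [180.0, 0.0, -175.8]
wrist_force: [-1.2, 0.3, 0.9]
opening: 0.0501
grasp_force: 0.0
```

```bash
python3 - <<'E'
from h import *
togo((.5182,.2575,.25),184.13)
c=cam('wrist');cv2.imwrite('pics/w1.png',c['color'])
for t,z in(("filter_tab",.0935),("filter",.006),("blank",.006),("filter_center",.0435),("bay",.006),("flap_fin",.26)):
    print(t,[(np.round(x['location'],1).tolist(),round(x['confidence'],2),onz(c,x['location'],z).round(4).tolist()) for x in bot.mark_of('wrist',t)[:3]])
E
```

```text
t 8.7 pos [0.4512 0.2537 0.3302] rot [ 1.7997e+02  5.0000e-02 -1.7575e+02] shift [-0.067  -0.0012  0.0803] turn 0.0021 F [-1.2  0.3  0.9] op 0.0501 q [ 29.3   4.   20.4 106.3   0.   25.1]
filter_tab [([283.9, 204.9], 0.9, [0.5091, 0.2899, 0.0935])]
filter [([282.4, 191.8], 0.59, [0.5179, 0.295, 0.006])]
blank [([238.9, 192.4], 0.7, [0.524, 0.2264, 0.006])]
filter_center [([282.9, 196.9], 0.73, [0.5143, 0.2927, 0.0435])]
bay [([257.7, 190.5], 0.56, [0.5186, 0.2558, 0.006])]
flap_fin []
```

View pics/w1.png

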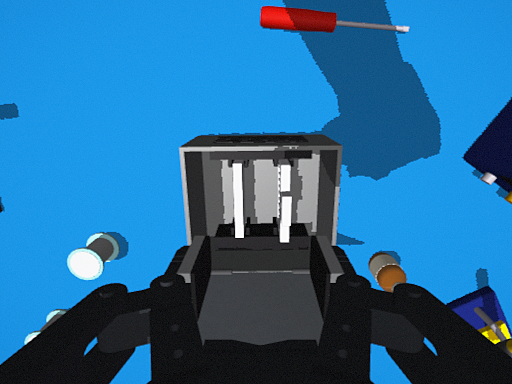

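Wrist view: the filter with its tab is in the right (+y) slot around (285,205), the blank is at (239,200), and the flap stays open below. Next I'll get the plate yaw from the edge ends.

```bash
python3 - <<'E'
from h import *
c=cam('wrist'); g=cv2.cvtColor(c['color'],cv2.COLOR_BGR2GRAY)
for r in range(158,248,6):
    row=g[r,225:300]; print(r,''.join('%4d'%v for v in row[5:25]),' | ',''.join('%4d'%v for v in row[48:72]))
E
```

```text
158   67  43   0  53  83  87  89  85  85  88  84  85  74  40  46  68  58  32  43  88  |    16  53  61  54  51  88 103  85  91  87  87  85  88  89  80  40  14  22  41  52  61  88  97  96
164   81  80 229 255 250 249 249 248 250 255 248 140  60  59  53  61  54  64  88  95  |   167 122 113 107 148 194 156 183 255 255 253 253 255 255 255 255 248 121  40  58  84  94  94  87
170  186 181 221 249 251 249 249 249 249 251 255 222  46  72  90  94  93  93  92  94  |   178 179 176 177 189 183 101 164 253 253 250 249 249 249 250 255 248 149  78  91  92  93  93  91
176  186 181 191 241 253 250 249 249 249 251 255 233  36  72  87  92  91  93  93  93  |   175 176 177 177 189 157  47 164 252 253 249 249 249 249 250 255 241 107  84  92  94  94  93  93
182  184 183 156 226 255 250 249 249 249 250 255 236  43  70  87  95  91  92  89  92  |   175 177 174 170 216 212 105 218 255 250 249 249 249 249 250 255 240 106  82  91  95  95  91  89
188  182 182 145 223 255 250 249 249 249 250 255 240  65  66  81  92  92  91  94  91  |   173 174 170 167 216 236 164 216 255 255 255 232 147 147 142 227 224  73  88  91 
[... 989 characters left out ...]
9 250 255 241  84  52   9  13  11   5   9  |    17   5   3   4  23  67 114 236 253 238 238 230 238 251 255 238  89   0   0   6   7  13  11  11
230   36  49  43  30  74 235 255 250 250 249 250 255 248 135   6  13  42  51  43  19  |    35  50  43  43  18  42 108 237 255 250 249 249 249 250 255 239  51  10  21  11  16   7  13  16
236   48  52  51  44  39  38  45  40  39  36  34  38  36  31  40  49  49  48  49  50  |    42  44  45  43  42  28 107 242 255 251 249 249 249 250 255 243  64  33  43  42  41  45  42  46
242   48  47  44  48  45  46  47  47  44  43  47  46  47  45  46  44  42  48  46  45  |    45  44  46  45  46  43  42  36  37  37  40  37  40  40  41  39  41  42  45  45  41  40  43  39
```

```bash
python3 - <<'E'
from h import *
c=cam('wrist')
for n,a,b,z in(('blank',(236.6,164),(239.1,230),.066),('frame',(285.2,176),(284.4,236),.081),('tab',(285.5,200),(286.3,218),.106),('frame ends',(285.3,162.3),(284.4,239),.081),('blank ends',(236.5,161),(239.2,233),.066),('tab ends',(285,197),(286.5,221),.106)):
    p,q=onz(c,a,z),onz(c,b,z); d=q-p; print(n,p.round(4),q.round(4),'yaw',np.degrees(np.arctan2(d[1],d[0])).round(2),'mid',((p+q)/2).round(4),np.linalg.norm(d))
togo((.515,.2895,.25),184.6)
E
```

```text
blank [0.4685 0.2245 0.066 ] [0.5642 0.2331 0.066 ] yaw 5.12 mid [0.5163 0.2288 0.066 ] 0.09611115757507734
frame [0.4764 0.2895 0.081 ] [0.5618 0.2968 0.081 ] yaw 4.89 mid [0.5191 0.2931 0.081 ] 0.08566090440572419
tab [0.501  0.2903 0.106 ] [0.525  0.2937 0.106 ] yaw 8.06 mid [0.513 0.292 0.106] 0.02422859637739426
frame ends [0.4583 0.2878 0.081 ] [0.5663 0.2972 0.081 ] yaw 4.98 mid [0.5123 0.2925 0.081 ] 0.10839566549894611
blank ends [0.4644 0.2242 0.066 ] [0.5688 0.2335 0.066 ] yaw 5.1 mid [0.5166 0.2288 0.066 ] 0.10486961440354642
tab ends [0.4972 0.2893 0.106 ] [0.5291 0.2943 0.106 ] yaw 9.02 mid [0.5131 0.2918 0.106 ] 0.032347425243597266
t 9.15 pos [0.4548 0.2545 0.329 ] rot [-1.7997e+02 -5.0000e-02 -1.7579e+02] shift [-0.0626  0.0305  0.079 ] turn -0.0067 F [-0.  -0.9 -0.4] op 0.0497 q [ 29.2   4.6  20.8 106.3  -0.   25. ]
```

>>> arm_command([
  [-0.03, 0.016, 0.03, -0.014],
  [-0.063, 0.0335, 0.06, -0.014],
  [-0.063, 0.0335, 0.1, -0.014],
  [-0.063, 0.0335, 0.14, -0.014],
  [-0.063, 0.0335, 0.18, -0.014],
], hand=0.042)

```text
time: 9.65
ee_pos: [0.5148, 0.2924, 0.1468]
tcp_rot: [-180.0, -0.1, -175.0]
wrist_force: [-0.1, -0.3, 0.2]
opening: 0.0421
grasp_force: 0.0
```

```bash
python3 - <<'E'
from h import *
for i in range(3): cam('top'); togo((.513,.292,.0755),185)
E
```

```text
t 9.7 pos [0.5123 0.291  0.1393] rot [-179.73   -0.59 -174.98] shift [-0.0014  0.0012  0.0637] turn 0.0004 F [ 1.   1.3 -5.7] op 0.0422 q [29.6 10.1  5.6 86.1  0.  24.6]
t 9.75 pos [0.5123 0.291  0.1428] rot [-179.74   -0.56 -174.98] shift [-0.0015  0.0013  0.0673] turn 0.0004 F [-0.7 -1.2  0.5] op 0.042 q [29.6 10.1  6.  86.5 -0.  24.6]
t 9.8 pos [0.5134 0.2917 0.147 ] rot [-179.86   -0.3  -174.97] shift [-0.      0.0005  0.0715] turn 0.0005 F [ 0.1 -0.2  1.4] op 0.0421 q [29.6 10.   6.3 86.6  0.  24.6]
```

>>> arm_command([
  [0, 0, 0.025, 0],
  [0, 0, 0.05, 0],
  [0, 0, 0.065, 0],
  [0, 0, 0.073, 0],
  [0, 0, 0.073, 0],
])

```text
time: 10.3
ee_pos: [0.5145, 0.2926, 0.077]
tcp_rot: [180.0, 0.0, -175.0]
wrist_force: [-0.0, -1.4, 0.3]
opening: 0.0422
grasp_force: 0.0
```

>>> arm_command([
  [0, 0, 0, 0],
  [0, 0, 0, 0],
  [0, 0, 0, 0],
  [0, 0, 0, 0],
  [0, 0, 0, 0],
], hand=0.0, grip_force=50)

```text
time: 10.8
ee_pos: [0.5149, 0.2928, 0.0781]
tcp_rot: [180.0, 0.1, -175.0]
wrist_force: [-1.0, -0.7, 5.9]
opening: 0.0114
grasp_force: 49.7
```

>>> arm_command([
  [0, 0, 0, 0],
  [0, 0, 0, 0],
  [0, 0, 0, 0],
  [0, 0, 0, 0],
  [0, 0, 0, 0],
])

```text
time: 11.3
ee_pos: [0.5149, 0.2928, 0.0781]
tcp_rot: [180.0, 0.1, -175.0]
wrist_force: [0.4, -1.4, 5.9]
opening: 0.0111
grasp_force: 49.7
```

>>> arm_command([
  [0, 0, -0.01, 0],
  [0, 0, -0.02, 0],
  [0, 0, -0.035, 0],
  [0, 0, -0.05, 0],
  [0, 0, -0.065, 0],
])

```text
time: 11.8
ee_pos: [0.5143, 0.2926, 0.1434]
tcp_rot: [180.0, 0.0, -174.9]
wrist_force: [0.4, -0.0, -1.0]
opening: 0.0113
grasp_force: 48.7
```

>>> arm_command([
  [0, 0, -0.02, 0],
  [0, 0, -0.045, 0],
  [0, 0, -0.07, 0],
  [0, 0, -0.1, 0],
  [0, 0, -0.125, 0],
])

```text
time: 12.3
ee_pos: [0.5141, 0.2925, 0.2693]
tcp_rot: [180.0, 0.1, -174.9]
wrist_force: [1.0, 0.6, -1.1]
opening: 0.011
grasp_force: 48.7
```

```bash
python3 - <<'E'
from h import *
c=cam('wrist');s=cam('side')
cv2.imwrite('pics/w2.png',np.hstack([c['color'],cv2.resize(s['color'][80:330,100:360],(399,384))])[:, :800])
togo((.515,.2929,.27),185)
E
```

```text
t 12.4 pos [0.5149 0.2929 0.2714] rot [ 179.85    0.32 -174.95] shift [-0.0001 -0.      0.0014] turn 0.0009 F [ 0.3 -0.1 -1.6] op 0.0106 q [ 29.6  11.8  22.3 100.1   0.   24.6]
```

View pics/w2.png

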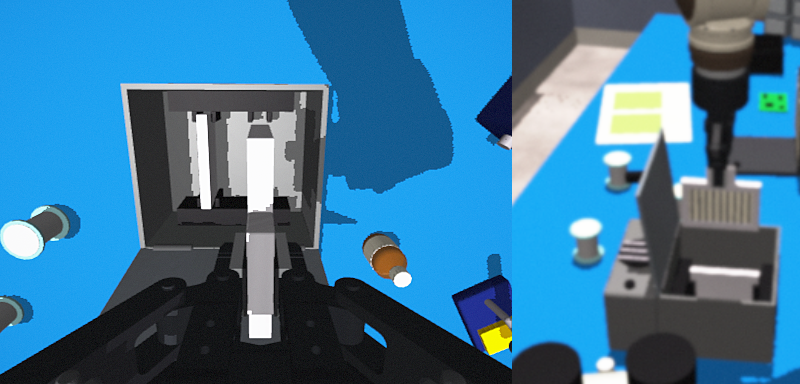

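The filter hangs in the gripper above the bay, the blank is still in its slot at (205,160), and the flap stands open. Now carry the filter towards the lamp, turning on the way.

>>> arm_command([
  [0.002, -0.016, 0, 0.145],
  [0.006, -0.048, 0, 0.29],
  [0.01, -0.08, 0, 0.435],
  [0.014, -0.111, 0, 0.58],
  [0.018, -0.143, 0, 0.725],
])

```text
time: 12.9
ee_pos: [0.5085, 0.1473, 0.2663]
tcp_rot: [-180.0, -0.0, 143.2]
wrist_force: [0.5, -0.4, -0.7]
opening: 0.0114
grasp_force: 48.8
```

>>> arm_command([
  [-0.018, -0.026, 0, 0.145],
  [-0.036, -0.053, 0, 0.29],
  [-0.054, -0.079, 0, 0.435],
  [-0.072, -0.106, 0, 0.58],
  [-0.09, -0.132, 0, 0.725],
])

```text
time: 13.4
ee_pos: [0.5023, -0.0125, 0.2664]
tcp_rot: [-180.0, -0.0, 101.6]
wrist_force: [0.4, -1.2, -0.9]
opening: 0.0112
grasp_force: 48.8
```

>>> arm_command([
  [-0.031, -0.008, 0, 0.065],
  [-0.045, -0.011, 0, 0.065],
  [-0.045, -0.011, 0, 0.065],
  [-0.045, -0.011, 0, 0.065],
  [-0.045, -0.011, 0, 0.065],
])

```text
time: 13.9
ee_pos: [0.5014, -0.0565, 0.2665]
tcp_rot: [-180.0, -0.0, 98.3]
wrist_force: [0.2, 1.0, -1.3]
opening: 0.0112
grasp_force: 48.8
```

```bash
python3 - <<'E'
from h import *
c=cam('wrist');cv2.imwrite('pics/w3.png',c['color'])
n=W(LA,(-.065+.043,0,.1)); togo((n[0],n[1],.27),90+np.degrees(LA[2])); print(n)
for t,z in(("lamp_face",.1),("lamp",0),("filter_center",.195)):
    print(t,[(np.round(x['location'],1).tolist(),round(x['confidence'],2),onz(c,x['location'],z).round(4).tolist()) for x in bot.mark_of('wrist',t)[:3]])
P=[W(LA,l) for l in((-.065,.1,.175),(-.065,-.1,.175),(-.085,.1,.175),(-.085,-.1,.175),(-.065,.1,.025),(.08,.075,.012),(.08,-.075,.012))]
print(proj(c,P).round(1).tolist())
E
```

```text
t 13.95 pos [ 0.5014 -0.0565  0.2665] rot [-1.7999e+02 -1.0000e-02  9.8350e+01] shift [-0.1875 -0.0336 -0.0035] turn 0.003 F [-0.1  0.3 -1.1] op 0.0115 q [-6.4 -0.3  8.6 98.9  0.  75.2]
[ 0.49532393 -0.24693093  0.1       ]
lamp_face []
lamp []
filter_center []
[[172.5, 290.4], [187.3, 452.5], [149.7, 290.3], [168.5, 452.4], [202.8, 223.6], [308.3, 236.7], [303.5, 325.2]]
```

View pics/w3.png

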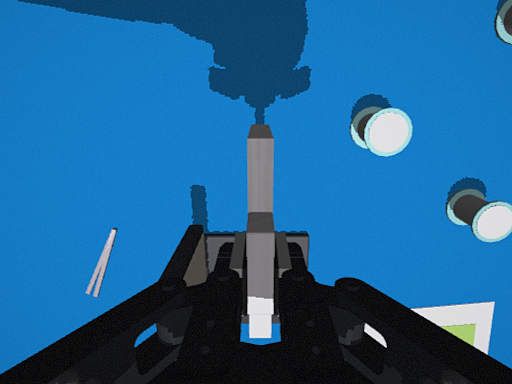

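The foot's far +y corner shows at (309,236) and the lit face's lower end at about (204,226), both within 2 px of the fit. The lamp pose is good. Now I'll check how the filter sits in the hand.

```bash
python3 - <<'E'
from h import *
c=cam('wrist'); o=bot.get_obs()
M=R.from_euler('xyz',o['tcp_rot'],degrees=True).as_matrix()
q=lambda l: proj(c,o['ee_pos']+M@np.array(l))[0].round(1).tolist()
for dx in(-.004,0,.004): print(dx,'near end bottom',q((.055+dx,0,.072)),'near end top',q((.055+dx,0,-.003)),'far bottom',q((-.055+dx,0,.072)))
g=cv2.cvtColor(c['color'],cv2.COLOR_BGR2GRAY); print(g[115:330,260].reshape(-1,5).mean(1).round().astype(int).tolist())
E
```

```text
-0.004 near end bottom [259.6, 133.5] near end top [259.5, 151.9] far bottom [259.5, 274.3]
0 near end bottom [259.6, 127.6] near end top [259.5, 143.0] far bottom [259.5, 269.8]
0.004 near end bottom [259.6, 121.6] near end top [259.5, 134.0] far bottom [259.5, 265.3]
[57, 60, 71, 70, 91, 137, 135, 135, 135, 138, 138, 136, 137, 135, 135, 134, 134, 134, 134, 95, 66, 69, 69, 93, 129, 130, 129, 129, 128, 128, 128, 127, 129, 128, 128, 127, 173, 226, 224, 222, 225, 224, 224]
```

>>> arm_command([
  [-0.03, -0.01, 0, 0.003],
  [-0.07, -0.02, 0, 0.003],
  [-0.115, -0.03, 0, 0.003],
  [-0.155, -0.0336, 0, 0.003],
  [-0.1895, -0.0336, 0, 0.003],
])

```text
time: 14.65
ee_pos: [0.4949, -0.2516, 0.2668]
tcp_rot: [180.0, 0.0, 98.1]
wrist_force: [0.5, -0.4, -0.7]
opening: 0.0114
grasp_force: 48.9
```

>>> arm_command([
  [0, 0, 0.01, 0],
  [0, 0, 0.025, 0],
  [0, 0, 0.045, 0],
  [0, 0, 0.065, 0],
  [0, 0, 0.08, 0],
])

```text
time: 15.15
ee_pos: [0.4951, -0.249, 0.185]
tcp_rot: [-179.9, -0.0, 98.1]
wrist_force: [0.6, -0.5, -1.2]
opening: 0.0111
grasp_force: 49.0
```

```bash
python3 - <<'E'
from h import *
c=cam('top');s=cam('side')
n=W(LA,(-.065+.043,0,.1)); 
cv2.imwrite('pics/f0.png',np.hstack([cv2.resize(c['color'][150:270,280:420],(420,360)),cv2.resize(s['color'][80:230,220:370],(360,360))]))
togo((n[0],n[1]-.002,.1345),98.18)
E
```

```text
t 15.25 pos [ 0.4945 -0.2487  0.1843] rot [-1.7983e+02 -1.3000e-01  9.8120e+01] shift [-0.0004  0.001   0.0498] turn -0.001 F [ 0.7  0.7 -2. ] op 0.0112 q [-26.7   4.9   4.8  90.1   0.   55.2]
```

View pics/f0.png

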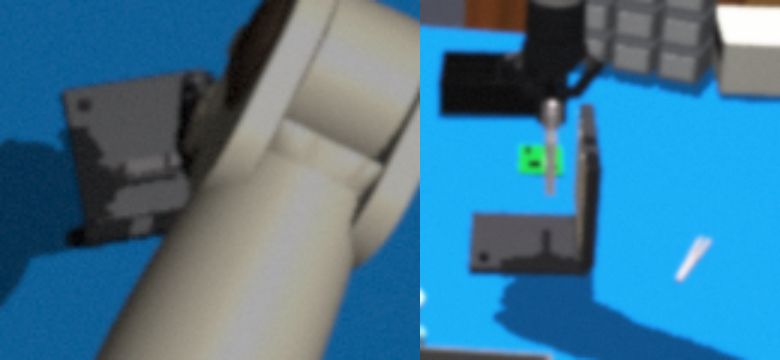

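The side view shows the filter edge-on at (549,150), parallel to the panel and clear of it. Now the final descent.

>>> arm_command([
  [0, 0, 0.01, 0],
  [0, 0, 0.022, 0],
  [0, 0, 0.034, 0],
  [0, 0, 0.044, 0],
  [0, 0, 0.05, 0],
])

```text
time: 15.75
ee_pos: [0.4949, -0.2497, 0.1352]
tcp_rot: [-179.9, -0.0, 98.1]
wrist_force: [-0.2, -0.2, -1.3]
opening: 0.011
grasp_force: 49.2
```

>>> arm_command([
  [0, 0, 0, 0],
  [0, 0, 0, 0],
  [0, 0, 0, 0],
  [0, 0, 0, 0],
  [0, 0, 0, 0],
])

```text
time: 16.25
ee_pos: [0.4954, -0.2499, 0.1369]
tcp_rot: [180.0, 0.0, 98.1]
wrist_force: [-0.3, 0.1, -0.8]
opening: 0.0112
grasp_force: 49.1
```

```bash
python3 - <<'E'
from h import *
s=cam('side'); t=cam('top')
n=W(LA,(-.022,0,.1)); togo((n[0],n[1]-.002,.1345),98.18)
im=s['color'].copy()
for l in((-.022,.055,.0625),(-.022,.055,.1375),(-.065,.1,.175),(-.065,.1,.025)):
    p=proj(s,W(LA,l))[0]; print(p.round(1)); cv2.circle(im,tuple(int(round(8*v)) for v in p),6,(0,0,255),1,shift=3)
cv2.imwrite('pics/f1.png',cv2.resize(im[70:230,150:350],(800,600) if 0 else (750,600),interpolation=cv2.INTER_CUBIC))
print(bot.mark_of('side','filter_center'),proj(s,W(LA,(-.022,0,.1))), bot.mark_of('top','flap_fin')[:1])
E
```

```text
t 16.35 pos [ 0.4953 -0.2499  0.1367] rot [1.7999e+02 1.0000e-02 9.8080e+01] shift [0.0009 0.0001 0.0022] turn -0.0018 F [ 0.3  0.2 -1.1] op 0.0109 q [-26.8   4.7  -0.6  84.6  -0.   55.2]
[273.3 174.2]
[274.3 153.2]
[289.6 149.4]
[286.8 192.2]
[{'location': [271.4, 154.8], 'confidence': 0.57}, {'location': [265.7, 181.0], 'confidence': 0.52}] [[273.54530352 155.57734167]] [{'location': [145.1, 145.0], 'confidence': 0.6}]
```

View pics/f1.png

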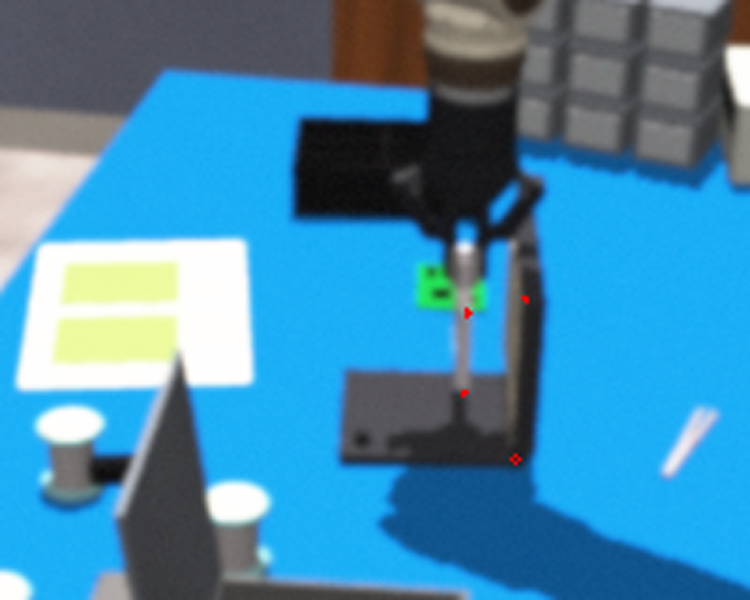

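The filter hangs upright at (463,330), parallel to the panel and about 4 cm away, within a pixel of the planned position. The wrist force is near zero, so nothing is touching, and the flap is still standing at (180,430). Handing in.

```bash
python3 -c "
from workcell import bot
print(bot.job_done())"
```

```text
the job is handed in; nothing more can be done
None
```

I handed the job in at about 16 s: the flap stands open past upright, the blank is still in its slot, and the filter is held upright and still, about 4 cm from the lit panel, centred and parallel to it to within a few millimetres by my measurements.

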